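# Slide a tall valve into the test nest and shut the clamp arm

## Task

Put the tall brass valve into the leak-test nest without picking it up: push it low, at its foot, so that it slides across the bench standing upright, until it is fully home against both faces of the V-block. Then push the swing arm shut behind it and take your hand away. Push gently, never squeeze or lift the valve, and do not disturb the other things on the bench.

Things in the scene. Friction and masses are not known exactly. Their poses are not given: they have to be found in the camera images.
- valve: Tall brass valve standing loose, 192 mm high, 0.5 to 0.85 kg; sliding it takes 2 to 7 N. Round foot 52 mm in diameter, 30 mm high; above it a 36 mm body to 76 mm, hexagon nuts, a thin spindle and a 50 mm steel cross-bar at 183 mm. Centre of mass about 60 mm up; pushed above about 35 mm it may tip. Origin: centre of the underside, at bench height. Its yaw does not matter.
- nest: Steel V-block, 32 mm high, 134 mm wide, fixed to the bench. Origin: at bench height on the axis of a valve fully home in it. Own +x points into the V (the way the valve goes in), own y across the mouth. Two upright faces at 45 degrees to own x; mouth 80 mm wide at own x = 0, bare bench in it. A rest 38 mm high for the arm's end stands at own x -26, y +66 mm.
- gate_pivot (a point): Pivot axis of the swing arm, 24 mm above the bench, at own x -42, y -68 mm of the nest, outside the mouth. The pivot boss is 22 mm in diameter and ends 46 mm above the bench. The pivot stands on a lug, 10 mm high, that reaches from the V-block to own x -56 mm and covers own y -55 to -79 mm; a like lug on the +y side carries the rest.
- gate (a joint): Angle of the swing arm about the upright pivot, rad: 0 is shut against its stop (arm along own +y of the nest, across the mouth behind the valve); it grows anticlockwise seen from above as the arm opens; at 1.57 the arm points along own -x of the nest; up to 2.5. Light friction (under 1 N at the end); it stays where left. Shut, its pad stands 3 mm behind a seated valve.
- gate_tip (a point): Point on the middle line of the swing arm, 126 mm from the pivot axis, 24 mm above the bench. The arm is a straight bar, 12 mm thick, 15 to 33 mm above the bench, ending 136 mm from the pivot. At 68 mm from the pivot a rubber pad sticks out 7 mm on the valve's side and a nut 6 mm on the outer side.
- short_a: Bystander: a short brass valve, 90 mm high, foot 44 mm in diameter, with a side port that reaches 38 mm from the axis. Origin: centre of the underside. Leave alone.
- short_b: Bystander: another short brass valve like short_a. Leave alone.
- flask: Bystander: steel drinking flask 68 mm in diameter and 230 mm high. Origin: centre of the underside. Leave alone.
- mug: Bystander: white mug 80 mm in diameter and 90 mm high with a handle. Origin: centre of the underside. Leave alone.
- wrench: Bystander: steel wrench 200 mm long lying on the bench along its own x. Origin: under its middle. Leave alone.
- oil: Bystander: grey plastic bottle 52 mm in diameter and 130 mm high. Origin: centre of the underside. Leave alone.
- bin: Bystander: small blue open bin 110 x 150 x 60 mm with brass fittings. Origin: centre of the underside. Leave alone.
Mind the look-alikes: they are no part of the job. What is shaped like the nest but pink or red is not meant.

How it is judged:
By the outcome, as a careful person would: the job done as asked, in the order asked, and still so for the second after the job is handed in, with the robot touching nothing.
It also fails if it takes over 67 s, if anything falls off the work surface, if the arm or the gripper's body presses on something with over 40 N, if the wrist force passes 120 N, or if a joint passes its speed limit or range.

## Robot

A 6-joint arm with a two-finger parallel gripper is mounted at the origin on the work surface. World frame = base frame: x ahead of the robot, y to its left, z up, the work surface at z = 0. Lengths are in m, angles in degrees, forces in N, time in s.
With the tool pointing down it reaches from about 0.25 to 0.725 m from the base axis. Payload 9.7 kg.
Tool frame: the origin (TCP) lies midway between the tips of the shut fingers; the grasp point (between the pads) lies 19 mm behind it (grip_point_offset is the distance from the TCP to the grasp point, in m); y points along the fingers, z is the direction in which the jaws open and shut, and the axes are right-handed (so a half turn about y gives the same grasp; the last joint's range is limited). The gripper opens to 85 mm and grips with 20 to 120 N. Pads are 22 mm wide; open, the fingers measure 114 mm over their backs; the gripper's body (76 mm by 85 mm) begins 54 mm behind the grasp point. The pads swing forward as they close: fully open they stand 13 mm farther back than shut.
Start: joints at [-74.255, 4.979, 10.078, 95.1, 0, 90], TCP at [0.149, -0.529, 0.231] pointing down, gripper open.
Joint ranges: [-179.16, 179.16], [-48.56, 103.87], [-65.8, 70.77], [-126.05, 130.52], [-82.76, 87.17], [-180, 180]. Speed limits (degrees/s): [127.2, 127.2, 147.25, 180, 180, 180].

## Interface

Orientations are given as [roll, pitch, yaw] about the fixed x, y, z axes, in that order (R = Rz(yaw) Ry(pitch) Rx(roll)).
In Python, from workcell import get_obs, camera, job_done, grip_point_offset gives the robot as it stands.
- The arm moves only by the tool move_arm, never from a script. Its argument "deltas" is a list that holds one entry, the list of rows, each a list of 4 numbers: the shift along the tool's x, y, z in m, then the turn about the tool's y in degrees. A call has 1 to 5 rows; each row is the pose to reach, as a shift and turn from the pose commanded when the call began, along the tool's axes at that moment; what a row does not reach only later rows make up. A row lasts 1/10 s, in which the tool goes at most 50 mm and 8.59 degrees, less where a joint would pass 70% of its speed; a pose out of reach is approached as far as the arm can. A call with a gripper value outside its range is refused whole. "claw" is the finger opening in m, from 0 to 0.0854, set as the call begins (left out, the last holds). The fingers move at their own pace and stop on an object; "newtons" is the grip in N (left out, the last holds). Time passes only in rows, so rows that repeat a pose let the fingers close. It gives the time, the measured TCP pose, the force and the opening at its end, in the units of the state.
- get_obs(): the state, without advancing time (a new reading comes with each control period).
- camera(name): name is "scene" or "side" or "wrist"; returns a dict with "color" (400x640x3 uint8, blue, green, red), "range_z" (400x640 float32, m along the optical axis (not along the pixel's ray), 0 where there is no reading), "fx", "fy", "cx", "cy" (pixels), "T" (4x4, takes a point from camera to world coordinates). Camera axes: x right, y down, z forward; pixel columns grow to the right and rows downward; lengths in m; the calibration is good to about 2 mm. A picture is of the moment at which its call begins.
- job_done(): hands the job in, once; it reports no verdict.
The state is a dict: "time": time; "q": joint angles; "qd": joint speeds; "joint_efforts": joint torques, N m; "ee_pos": TCP position; "tcp_rot": TCP orientation; "wrist_force": force on the tool from outside, world axes, zero at the start; "torque": the same for the moment, N m; "opening": finger opening in m.
Only numpy, scipy, OpenCV 4.12 (cv2) and the standard library are available. Lean on these libraries where they do the work, as an engineer would, in place of code of your own. Each camera call takes 0.05 s, during which the arm holds its last target. There are 200 camera calls.

## Working session

There is one attempt and no reset: what is moved stays moved. The work goes in short steps, Python scripts to look and compute and a tool call to move; the robot and the scene stay as the last step left them, time stands still between calls to the robot, and variables do not carry over. Pictures are saved under pics/ and viewed, about 8 in all and at most 12, crops included, and the job is handed in when it is done.

Besides the shell and the picture viewer there is one more tool, called after "Emit:" as name([rows], argument=value, ...), one row to a line, values as JSON. move_arm: Moves the arm, as the interface text tells. Its arguments: {"type":"object","properties":{"deltas":{"type":"array"},"claw":{"type":"number"},"newtons":{"type":"number"}},"required":["deltas"]}

```bash
mkdir -p pics; cat > h.py <<'E'
import numpy as np, cv2
from workcell import *
def pt(c,u,v):
    z=c["range_z"][int(v),int(u)]
    return (c["T"]@[ (u-c["cx"])/c["fx"]*z,(v-c["cy"])/c["fy"]*z,z,1])[:3]
def cloud(c):
    v,u=np.mgrid[:400,:640]; z=c["range_z"]
    P=np.stack([(u-c["cx"])/c["fx"]*z,(v-c["cy"])/c["fy"]*z,z,np.ones_like(z)],-1)@c["T"].T
    P=P[...,:3]; P[z==0]=np.nan
    return P
E
python3 - <<'E'
from h import *
for n in ("scene","side"):
    c=camera(n); np.savez(f"{n}0.npz",**c); cv2.imwrite(f"pics/{n}0.png",c["color"]); print(n,c["T"].round(3).tolist(),c["fx"])
o=get_obs();print(o, grip_point_offset)
E
```

```text
scene [[-0.591, 0.656, -0.471, 1.001], [0.807, 0.486, -0.336, 0.337], [0.008, -0.578, -0.816, 0.93], [0.0, 0.0, 0.0, 1.0]] 406.4155453104274
side [[-0.96, -0.139, 0.243, 0.207], [-0.279, 0.549, -0.788, 0.814], [-0.024, -0.824, -0.566, 0.639], [0.0, 0.0, 0.0, 1.0]] 378.82532769112123
{'time': 0.1, 'q': array([-7.42552673e+01,  5.00650716e+00,  1.00380608e+01,  9.50979716e+01,
        7.11864731e-04,  9.00016614e+01]), 'qd': array([-0.03617539, -0.07950497,  0.10527364,  0.06818584, -0.00908584,
       -0.08129779]), 'joint_efforts': array([ 6.85458290e-04, -5.21561587e+01,  4.65653229e+01,  1.58926053e-02,
        4.71930548e-06, -1.07734442e-05]), 'ee_pos': array([ 0.14919237, -0.5291694 ,  0.23065943]), 'tcp_rot': array([-9.00664180e+01,  7.09938306e-04, -1.64256930e+02]), 'wrist_force': array([ 0.78606344, -0.30388274, -0.54849122]), 'torque': array([-0.02280302,  0.01963579, -0.00778041]), 'opening': 0.08535644393079915} 0.0187
```

View pics/scene0.png

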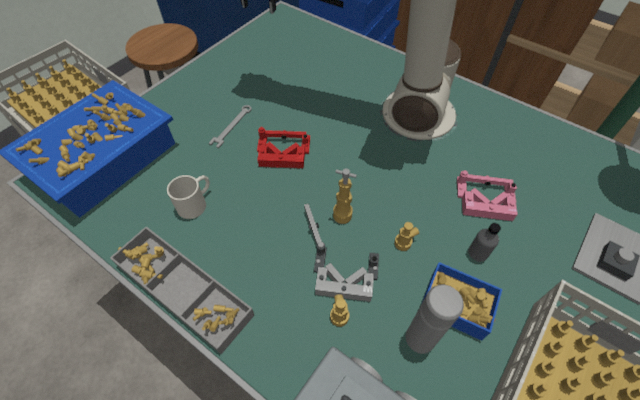

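View pics/side0.png

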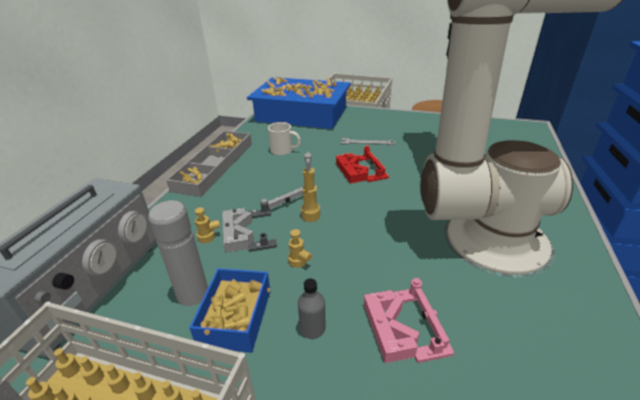

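The scene view shows the valve at about (344,210), the steel nest at (345,283) with its pivot near (320,260), the arm tip near (307,207), and short valves at (405,237) and (340,312). I'll resample both clouds into a top-down map.

```bash
python3 - <<'E'
from h import *
s=dict(np.load("scene0.npz")); d=dict(np.load("side0.npz"))
P=cloud(s);
for n,u,v in [("valvefoot",344,215),("nest",345,290),("boss",320,252),("rest",374,258),("tip",308,208),("shortb",405,240),("shorta",340,315)]: print(n,pt(s,u,v).round(3))
S=1500; x0,x1,y0,y1=.3,.7,-.25,.15
im=np.zeros((600,600,3),np.uint8)
for c in (d,s):
    P=cloud(c).reshape(-1,3); C=c["color"].reshape(-1,3)
    m=(P[:,0]>x0)&(P[:,0]<x1)&(P[:,1]>y0)&(P[:,1]<y1)&(P[:,2]>-.02)
    o=np.argsort(P[m][:,2]); 
    for p,k in zip(P[m][o],C[m][o]):
        cv2.circle(im,(int((y1-p[1])*S),int((x1-p[0])*S)),2,tuple(int(a*.5+ (120 if .012<p[2]<.06 else 0)) for a in k),-1)
for i in range(9):
    t=int(i*.05*S)
    cv2.line(im,(t,0),(t,600),(90,90,90),1);cv2.line(im,(0,t),(600,t),(90,90,90),1)
cv2.imwrite("pics/top.png",im)
cr=cv2.resize(s["color"][150:340,270:450],None,fx=4,fy=3.1,interpolation=cv2.INTER_CUBIC)
cv2.imwrite("pics/crop.png",cv2.resize(s["color"][160:335,280:430],None,fx=3.4,fy=3.4,interpolation=cv2.INTER_CUBIC))
E
```

```text
valvefoot [0.498 0.043 0.036]
nest [0.667 0.162 0.033]
boss [0.618 0.053 0.023]
rest [0.559 0.173 0.039]
tip [ 0.534 -0.049  0.031]
shortb [0.476 0.211 0.049]
shorta [0.73  0.19  0.057]
```

View pics/top.png

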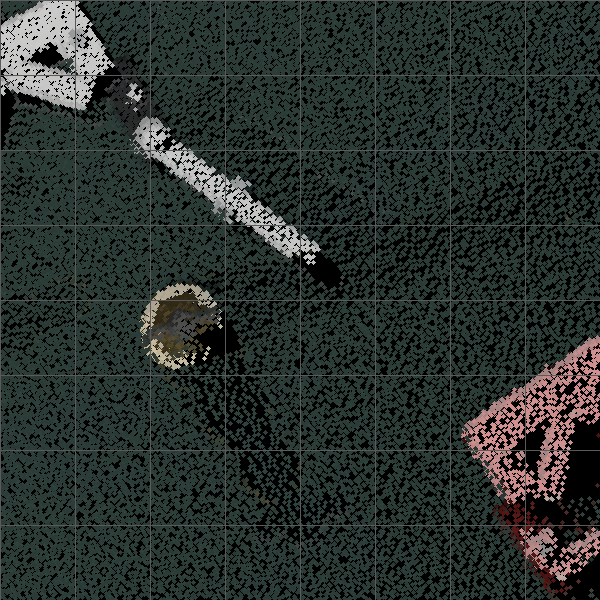

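View pics/crop.png

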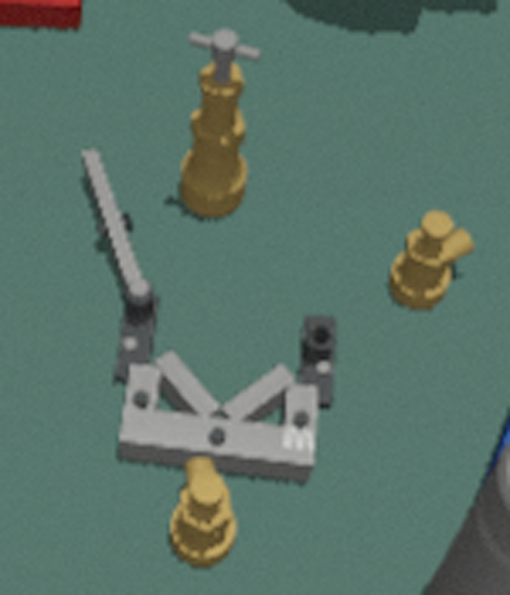

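```bash
python3 - <<'E'
from h import *
s=dict(np.load("scene0.npz")); d=dict(np.load("side0.npz"))
A=[]
for c,n in((s,'s'),(d,'d')):
    P=cloud(c).reshape(-1,3); P=P[(P[:,0]>.4)&(P[:,0]<.8)&(P[:,1]>-.08)&(P[:,1]<.27)]
    Q=P[(abs(P[:,2]-.002)<.02)]; print(n,"bench z",np.median(Q[:,2]))
    A.append(P)
    near=lambda x,y,r,P=P: P[np.hypot(P[:,0]-x,P[:,1]-y)<r]
    b=near(.6,.05,.03); t=b[b[:,2]>.041]; print("boss",len(t),t.mean(0).round(4) if len(t) else 0,b[:,2].max())
    b=near(.555,.173,.03); t=b[b[:,2]>.034]; print("rest",len(t),np.median(t,0).round(4), cv2.minAreaRect(t[:,:2].astype(np.float32)*1000))
    v=near(.49,.035,.05); t=v[v[:,2]>.165]; print("bar",len(t),t.mean(0).round(4))
    t=v[(v[:,2]>.008)&(v[:,2]<.026)];
    from scipy.optimize import least_squares as ls
    f=ls(lambda p:np.hypot(t[:,0]-p[0],t[:,1]-p[1])-.026,[.485,.03],loss='soft_l1',f_scale=.002); print("foot",f.x.round(4),abs(f.fun).mean())
S=2000;x1,y1=.76,.25
im=np.zeros((600,700,3),np.uint8)
for P,k in zip(A,(0,1)):
  for p in P:
    if p[2]<.006: continue
    z=p[2]; col=(255,255,255) if .028<z<.036 else (0,0,255) if z>=.036 else (0,255,0) if z>.013 else (255,120,0)
    u,v=int((y1-p[1])*S),int((x1-p[0])*S)
    if 0<=u<700 and 0<=v<600: cv2.circle(im,(u,v),1+(k==0),col,-1)
for i in range(8):
    t=int(i*.05*S); cv2.putText(im,f"{y1-i*.05:.2f}",(t,595),0,.4,(255,255,255)); cv2.putText(im,f"{x1-i*.05:.2f}",(0,t+4),0,.4,(255,255,255))
    cv2.line(im,(t,0),(t,600),(70,70,70),1);cv2.line(im,(0,t),(700,t),(70,70,70),1)
cv2.imwrite("pics/nest.png",im)
E
```

```text
s bench z -0.0011391776461525671
boss 31 [0.6106 0.0488 0.0446] 0.04793745123370219
rest 24 [0.5594 0.1735 0.0359] ((559.2181396484375, 173.6898651123047), (15.72430419921875, 11.148521423339844), 60.610382080078125)
bar 122 [0.4857 0.0286 0.1847]
foot [0.4827 0.027 ] 0.0007625007588722087
d bench z -0.0005929132635587031
boss 17 [0.6068 0.0507 0.0446] 0.04648785882759077
rest 25 [0.5551 0.1769 0.0365] ((555.6207275390625, 177.38088989257812), (14.572861671447754, 18.961767196655273), 23.40697479248047)
bar 76 [0.4785 0.0357 0.1839]
foot [0.4811 0.0288] 0.0009255792784052723
```

View pics/nest.png

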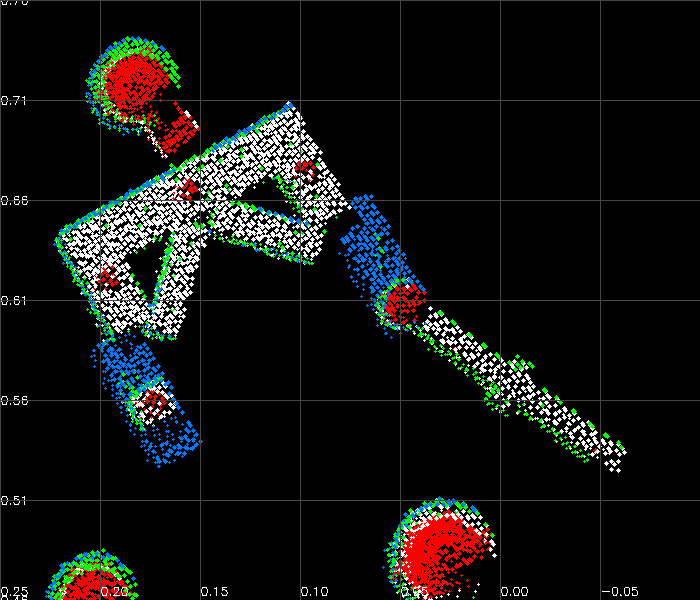

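The top view is consistent. The back edge of the block measures 135 mm against 134 mm, and the pivot-to-rest distance 135.8 mm against 135. That puts the nest origin near (0.612, 0.130) with yaw about 29.5°, and the valve at (0.482, 0.028), own (-163, -25) mm. The arm stands open at about 114°.

The tool stays vertical and the valve is tall, so I'll push with the back of one finger with the gripper fully open. That keeps the body clear of the cross-bar.

Emit:
move_arm([
  [[-0.0265,0,-0.0282,0],[-0.053,0,-0.0564,0],[-0.0795,0,-0.0846,0],[-0.106,0,-0.1129,0],[-0.1325,0,-0.1411,0]],
], claw=0.0854)

```text
time: 0.6
ee_pos: [0.2388, -0.3561, 0.231]
tcp_rot: [-90.0, -0.0, -164.3]
wrist_force: [0.6, -0.3, -0.3]
opening: 0.0851
```

Emit:
move_arm([
  [[-0.0265,0,-0.0282,0],[-0.053,0,-0.0564,0],[-0.0795,0,-0.0846,0],[-0.106,0,-0.1129,0],[-0.1325,0,-0.1411,0]],
])

```text
time: 1.1
ee_pos: [0.328, -0.1843, 0.2311]
tcp_rot: [-90.0, -0.0, -164.3]
wrist_force: [1.0, -0.5, 0.5]
opening: 0.0854
```

Emit:
move_arm([
  [[-0.0265,0,-0.0282,0],[-0.053,0,-0.0564,0],[-0.0795,0,-0.0846,0],[-0.106,0,-0.1129,0],[-0.106,0,-0.1129,-8.5]],
])

```text
time: 1.6
ee_pos: [0.4002, -0.0451, 0.2307]
tcp_rot: [-90.1, -0.0, -155.7]
wrist_force: [0.3, -0.3, -0.8]
opening: 0.0855
```

Emit:
move_arm([
  [[0,0,0,-8.5],[0,0,0,-17],[0,0,0,-25.5],[0,0,0,-34],[0,0,0,-42.5]],
])

```text
time: 2.1
ee_pos: [0.399, -0.0484, 0.231]
tcp_rot: [-90.0, -0.0, -112.9]
wrist_force: [-0.9, -0.1, 0.1]
opening: 0.0857
```

Emit:
move_arm([
  [[0,0,0,-8.5],[0,0,0,-17],[0,0,0,-25.5],[0,0,0,-34],[0,0,0,-42.5]],
])

```text
time: 2.6
ee_pos: [0.399, -0.0484, 0.231]
tcp_rot: [-90.0, 0.0, -70.4]
wrist_force: [-0.5, -0.1, -0.2]
opening: 0.0852
```

Emit:
move_arm([
  [[0,0.02,0,-8.5],[0,0.04,0,-17],[0,0.06,0,-23.3],[0,0.08,0,-23.3],[0,0.08,0,-23.3]],
])

```text
time: 3.1
ee_pos: [0.3977, -0.0482, 0.1488]
tcp_rot: [-90.2, 0.2, -47.5]
wrist_force: [-0.3, -0.2, 0.0]
opening: 0.0853
```

Emit:
move_arm([
  [[0,0.03,0,0],[0,0.06,0,0],[0,0.09,0,0],[0,0.12,0,0],[0,0.12,0,0]],
])

```text
time: 3.6
ee_pos: [0.3971, -0.0482, 0.0289]
tcp_rot: [-90.2, 0.2, -47.5]
wrist_force: [0.7, 0.2, 0.2]
opening: 0.0855
```

```bash
python3 - <<'E'
from h import *
a=camera("side"); b=camera("scene"); np.savez("side1.npz",**a)
A=cv2.resize(a["color"][90:270,200:400],(440,396),interpolation=cv2.INTER_CUBIC)
B=cv2.resize(b["color"][130:290,260:420],(360,396),interpolation=cv2.INTER_CUBIC)
cv2.imwrite("pics/t1.png",np.hstack([A,B]))
o=get_obs(); print(o["ee_pos"],o["q"].round(1))
t=o["ee_pos"]; h=np.radians(42.5); e=np.array([np.cos(h),np.sin(h)])
for c in(a,b):
    P=cloud(c).reshape(-1,3); r=(P[:,:2]-t[:2]); l=r@e; w=r@[-e[1],e[0]]
    for z0,z1 in((.01,.03),(.03,.04),(.04,.06),(.06,.08),(.08,.1),(.1,.14),(.14,.2)):
        m=(abs(w)<.06)&(l>-.1)&(l<.095)&(P[:,2]>z0)&(P[:,2]<z1)
        if m.sum()>3: print(z0,m.sum(),"l",np.percentile(l[m],[1,50,99]).round(3),"w",np.percentile(w[m],[1,99]).round(3))
E
```

```text
[ 0.39934968 -0.04844565  0.03251122] [ -6.9 -14.8 -30.3  74.4   0.   40.6]
0.01 5 l [0.088 0.09  0.094] w [0.002 0.018]
0.04 62 l [-0.055 -0.043  0.055] w [-0.006  0.016]
0.06 89 l [-0.058 -0.043  0.055] w [-0.006  0.016]
0.08 172 l [-0.074  0.041  0.093] w [-0.006  0.018]
0.1 572 l [-0.071  0.015  0.071] w [-0.012  0.023]
0.14 581 l [-0.063  0.02   0.066] w [-0.006  0.042]
0.04 9 l [-0.037  0.049  0.055] w [-0.01  -0.006]
0.06 4 l [0.048 0.052 0.057] w [-0.011 -0.006]
0.08 14 l [0.048 0.058 0.072] w [-0.012  0.002]
0.1 119 l [0.013 0.031 0.073] w [-0.02   0.017]
0.14 431 l [0.008 0.035 0.068] w [-0.037  0.032]
```

View pics/t1.png

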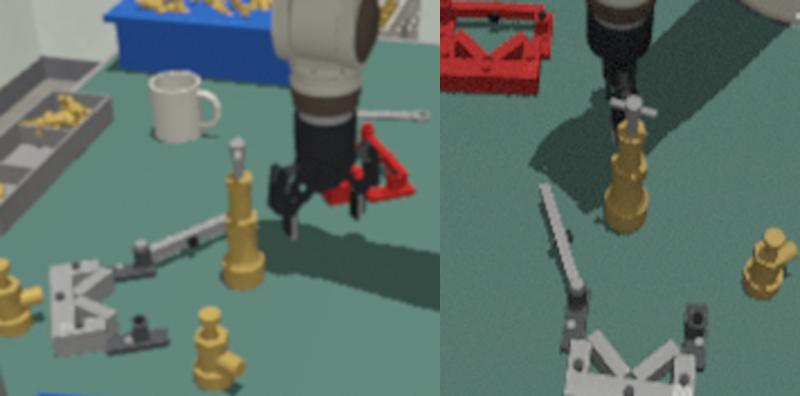

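The side view shows the outer knuckle (275,190) bulging about 17 mm past the fingertip back (292,225). I need exact profiles of finger and valve before choosing the contact.

```bash
python3 - <<'E'
from h import *
o=get_obs(); t=o["ee_pos"]; h=np.radians(42.5); e=np.array([np.cos(h),np.sin(h)]); n=np.array([-e[1],e[0]])
C=[camera(k) for k in("side","scene")]
P=np.vstack([cloud(c).reshape(-1,3) for c in C]); P=P[np.isfinite(P[:,0])]
r=P[:,:2]-t[:2]; l=r@e; w=r@n
print("gripper: h above TCP: lmin,lmax,wmin,wmax of forward finger part(l>40)")
for z in np.arange(.0,.16,.008):
    m=(abs(w)<.06)&(l>-.09)&(l<.080)&(abs(P[:,2]-t[2]-z)<.004)&(P[:,2]>.02)
    f=m&(l>.04)
    if f.sum()>2: print(round(z*1000),m.sum(),(1e3*np.r_[l[m].min(),l[f].max(),w[f].min(),w[f].max()]).round())
v=np.array([.482,.028]); d=np.hypot(*(P[:,:2]-v).T)
print("valve r(z)")
b=(P[:,:2]-v)@e>-.04
for z in np.arange(.004,.2,.008):
    m=(d<.032)&(abs(P[:,2]-z)<.004)
    if m.sum()>2: print(round(z*1000),m.sum(),(1e3*np.percentile(d[m],[10,50,95])).round(1), (1e3*(P[m][:,:2].mean(0)-v)).round(1))
cv2.imwrite("pics/w1.png",camera("wrist")["color"])
E
```

```text
gripper: h above TCP: lmin,lmax,wmin,wmax of forward finger part(l>40)
16 24 [-55.  52. -12.  13.]
24 40 [-54.  59. -13.  15.]
32 46 [-55.  58. -11.  15.]
40 33 [-56.  57.  -2.  15.]
48 34 [-55.  57. -11.  15.]
56 34 [-72.  67. -15.  15.]
64 111 [-74.  75. -15.  18.]
72 109 [-74.  75. -16.  16.]
80 142 [-70.  75. -16.  20.]
88 118 [-70.  74. -13.  15.]
96 125 [-69.  72. -13.  15.]
104 185 [-68.  70. -11.  15.]
112 210 [-67.  70. -15.  16.]
120 88 [-64.  71. -14.  15.]
valve r(z)
4 91 [25.1 26.9 31.1] [ 3.7 14.2]
12 76 [24.9 26.6 28.3] [ 4.4 15.4]
20 76 [24.5 26.3 28.3] [ 2.5 16.9]
28 146 [21.6 24.6 27.7] [ 4.2 10. ]
36 111 [17.4 19.9 23.5] [ 2.7 10.1]
44 55 [17.1 18.7 20.6] [ 3.  10.2]
52 52 [16.9 18.2 20. ] [ 2.3 10.9]
60 61 [17.  18.5 20.9] [ 2.8 10.7]
68 50 [17.3 18.9 20.1] [ 0.6 11.6]
76 52 [18.  19.5 21.8] [ 3.4 11. ]
84 64 [18.  19.6 22.1] [ 2.1 13. ]
92 145 [13.6 17.5 22.1] [2.7 6.7]
100 43 [12.4 14.  16.4] [1.  8.1]
108 44 [12.5 14.1 15.1] [1.3 7.9]
116 52 [12.4 14.  16.1] [1.1 7.7]
124 47 [13.  14.4 16.1] [2.1 8. ]
132 40 [12.6 14.1 16.2] [1.9 8.4]
140 63 [13.8 15.9 17.6] [1.7 8.9]
148 135 [ 6.8 11.8 16.1] [1.4 2.4]
156 20 [4.3 6.1 7.2] [0.4 3.8]
164 26 [4.5 6.5 9.2] [1.5 3.4]
172 9 [ 6.8  8.3 10.1] [2.9 3.6]
180 55 [ 8.3 11.  26. ] [1.7 3. ]
188 113 [ 4.6  9.7 24. ] [-0.2  3.5]
196 9 [ 6.1  8.2 10.5] [5.1 1.6]
```

View pics/w1.png

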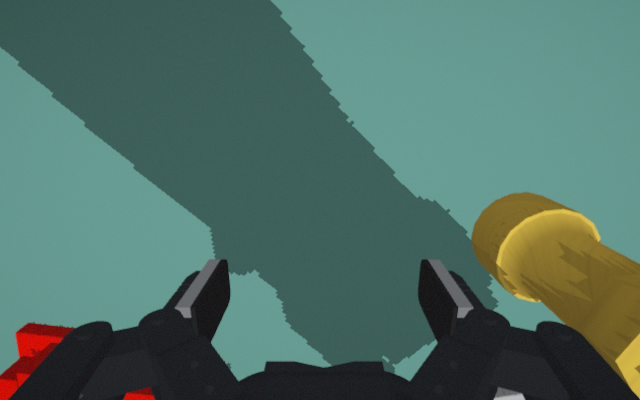

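The wrist view shows the finger linkage, with the valve to the right. The outer knuckles stick out to 75 mm at TCP+55 and above, so a push with the finger back would hit the valve body. The side face of one open finger (push along tool x) may clear instead. I'll measure the gripper body's cross-section and short_b before deciding.

```bash
cat >> h.py <<'E'
def pts():
    P=np.vstack([cloud(camera(k)).reshape(-1,3) for k in("side","scene")]); return P[np.isfinite(P[:,0])]
O=np.array([.612,.130]); Y=np.radians(29.5); EX=np.array([np.cos(Y),np.sin(Y)]); EY=np.array([-EX[1],EX[0]])
def own(P): r=np.asarray(P)[...,:2]-O; return np.stack([r@EX,r@EY],-1)
def world(a,b): return O+a*EX+b*EY
E
python3 - <<'E'
from h import *
o=get_obs(); t=o["ee_pos"]; h=np.radians(o["tcp_rot"][2]+90); e=np.array([np.cos(h),np.sin(h)]); n=-np.array([-e[1],e[0]])
# tool x = (cos yaw, sin yaw) = -n' direction
P=pts(); r=P[:,:2]-t[:2]; l=r@e; w=r@n   # w along tool x
print("gripper h: lmin lmax wmin wmax | diag ext ++ +- -+ --")
for z in np.arange(.056,.24,.012):
    m=(abs(w)<.07)&(l>-.09)&(l<.078)&(abs(P[:,2]-t[2]-z)<.006)
    L,W=l[m],w[m]; q=.7071
    print(round(z*1e3),m.sum(),(1e3*np.r_[L.min(),L.max(),W.min(),W.max(),q*(L+W).max(),q*(L-W).max(),q*(W-L).max(),q*(-L-W).max()]).round(), "body |l|<45 w:",(1e3*np.r_[W[abs(L)<.045].min(),W[abs(L)<.045].max()]).round())
for nm,x,y,R in(("short_b",.476,.205,.06),("valvebar",.482,.028,.035)):
    m=np.hypot(P[:,0]-x,P[:,1]-y)<R
    Q=P[m]; U=own(Q)*1e3
    for a,b in((.008,.03),(.03,.045),(.045,.06),(.06,.075),(.075,.1),(.175,.195)):
        k=(Q[:,2]>a)&(Q[:,2]<b)
        if k.sum()>4: print(nm,a,k.sum(),"x",np.percentile(U[k,0],[1,99]).round(),"y",np.percentile(U[k,1],[1,99]).round(), (cv2.minAreaRect(U[k].astype(np.float32)) if a>.1 else ""))
E
```

```text
gripper h: lmin lmax wmin wmax | diag ext ++ +- -+ --
56 65 [-71.  72. -17.  14.  58.  61.  41.  60.] body |l|<45 w: [-15.  13.]
68 167 [-74.  75. -19.  17.  60.  61.  54.  62.] body |l|<45 w: [-19.  17.]
80 208 [-71.  75. -22.  18.  61.  61.  48.  60.] body |l|<45 w: [-22.  18.]
92 183 [-70.  74. -24.  19.  58.  61.  47.  59.] body |l|<45 w: [-24.  19.]
104 256 [-71.  70. -25.  20.  55.  60.  42.  59.] body |l|<45 w: [-25.  20.]
116 256 [-67.  71. -18.  14.  56.  59.  50.  59.] body |l|<45 w: [-16.  12.]
128 112 [-27.  40. -41.  38.  38.  39.  26.  39.] body |l|<45 w: [-41.  38.]
140 216 [-27.  40. -42.  38.  40.  42.  27.  39.] body |l|<45 w: [-42.  38.]
152 221 [-27.  39. -42.  38.  39.  41.  28.  39.] body |l|<45 w: [-42.  38.]
164 245 [-25.  39. -42.  38.  39.  42.  29.  39.] body |l|<45 w: [-42.  38.]
176 263 [-37.  37. -40.  38.  38.  40.  31.  38.] body |l|<45 w: [-40.  38.]
188 151 [-26.  42. -43.  39.  41.  41.  25.  40.] body |l|<45 w: [-43.  39.]
200 228 [-27.  42. -44.  41.  42.  46.  27.  43.] body |l|<45 w: [-44.  41.]
212 259 [-32.  42. -45.  41.  43.  45.  30.  42.] body |l|<45 w: [-45.  41.]
224 290 [-29.  42. -44.  41.  41.  45.  28.  42.] body |l|<45 w: [-44.  41.]
236 272 [-40.  44. -45.  45.  46.  44.  20.  48.] body |l|<45 w: [-45.  45.]
short_b 0.008 261 x [-122.  -74.] y [117. 171.] 
short_b 0.03 214 x [-125.  -79.] y [122. 175.] 
short_b 0.045 224 x [-114.  -79.] y [121. 158.] 
short_b 0.06 81 x [-107.  -82.] y [127. 157.] 
short_b 0.075 148 x [-106.  -85.] y [127. 152.] 
valvebar 0.008 259 x [-187. -135.] y [-50.   4.] 
valvebar 0.03 189 x [-183. -137.] y [-48.   1.] 
valvebar 0.045 104 x [-178. -143.] y [-43.  -3.] 
valvebar 0.06 102 x [-179. -144.] y [-44.  -4.] 
valvebar 0.075 269 x [-180. -143.] y [-45.  -3.] 
valvebar 0.175 177 x [-171. -153.] y [-49.   2.] ((-162.1947021484375, -23.65567398071289), (50.69113540649414, 21.484962463378906), 64.77584838867188)
```

The gripper is slim below TCP+120 (at most about ±22 mm along tool x), and a round barrel of 40 mm radius above that. Pushing along tool x with the side face of one finger, opening about 75 mm, therefore clears the valve. The tool axis goes on the +y side, leaving about 8 mm or more to short_b at own (-98, 141).

Emit:
move_arm([
  [[0,0,0,-8.5],[0,0,0,-17],[0,0,0,-25.5],[0,0,0,-34],[0,0,0,-42.5]],
], claw=0.075)

```text
time: 4.45
ee_pos: [0.3996, -0.0485, 0.0321]
tcp_rot: [-90.0, -0.1, -4.6]
wrist_force: [0.4, 0.7, -0.4]
opening: 0.0751
```

Emit:
move_arm([
  [[0,0,0,-8.5],[0,0,0,-17],[0,0,0,-25.5],[0,0,0,-34],[0,0,0,-42.5]],
])

```text
time: 4.95
ee_pos: [0.3996, -0.0485, 0.0321]
tcp_rot: [-90.0, -0.0, 37.9]
wrist_force: [0.4, 0.0, 0.4]
opening: 0.0748
```

Emit:
move_arm([
  [[0,0,0,-2.4],[0,0,0,-2.4]],
])

```text
time: 5.15
ee_pos: [0.3995, -0.0485, 0.032]
tcp_rot: [-90.0, -0.0, 40.0]
wrist_force: [-0.7, -0.4, -0.4]
opening: 0.075
```

```bash
cat >> h.py <<'E'
def valve(P,g):
    from scipy.optimize import least_squares as ls
    m=(np.hypot(*(P[:,:2]-g).T)<.034)&(P[:,2]>.008)&(P[:,2]<.026); t=P[m]
    f=ls(lambda p:np.hypot(t[:,0]-p[0],t[:,1]-p[1])-.026,g,loss='soft_l1',f_scale=.002); return f.x,m.sum()
def frame(o):
    a=np.radians(o["tcp_rot"][2]); return np.array([np.cos(a),np.sin(a)]),np.array([-np.sin(a),np.cos(a)])
E
python3 - <<'E'
from h import *
o=get_obs(); t=o["ee_pos"]; ex,ez=frame(o); P=pts(); r=P[:,:2]-t[:2]; w=r@ex; l=r@ez
for z in np.arange(.0,.13,.008):
    m=(abs(w)<.045)&(abs(l)<.09)&(abs(P[:,2]-t[2]-z)<.004)&(P[:,2]>.02)
    if m.sum()>2: print(round(z*1e3),m.sum(),(1e3*np.r_[l[m].min(),l[m].max(),w[m].min(),w[m].max()]).round())
v,k=valve(P,np.array([.482,.028])); print("valve",v,k,own(v)); tgt=np.array([.407,.030]); d=tgt-t[:2]; print(t,o["tcp_rot"],"delta tool x,z",d@ex,d@ez)
m=(np.hypot(*(P[:,:2]-v).T)<.03)&(P[:,2]>.178)&(P[:,2]<.19); U=own(P[m]); U-=U.mean(0); print("bar dir own",np.degrees(np.arctan2(*np.linalg.eigh(U.T@U)[1][::-1,1])))
E
```

```text
8 13 [-41.  47.  -7.  10.]
16 38 [-49.  52. -12.  12.]
24 58 [-52.  54. -12.  14.]
32 56 [-52.  55. -11.  14.]
40 57 [-52.  55. -11.  14.]
48 40 [-62.  57. -11.  14.]
56 110 [-70.  71. -10.  16.]
64 141 [-70.  73. -10.  15.]
72 133 [-68.  72. -15.  19.]
80 148 [-70.  72. -12.  19.]
88 137 [-70.  73. -12.  20.]
96 164 [-69.  72. -12.  22.]
104 188 [-69.  73. -11.  21.]
112 218 [-69.  71. -13.  20.]
120 43 [-51.  43.  -7.  12.]
128 68 [-38.  40. -22.  38.]
valve [0.48174203 0.02823543] 172 [-0.16348204 -0.02442928]
[ 0.3995005  -0.04847927  0.0320033 ] [-9.00428220e+01 -3.85754510e-02  3.99678499e+01] delta tool x,z 0.0561594161140361 0.0553295459853639
bar dir own 82.88731210641464
```

Emit:
move_arm([
  [[0.005,0,0.0138,0],[0.011,0.0,0.0276,0],[0.017,0.01,0.0414,0],[0.026,0.02,0.055,0],[0.036,0.03,0.055,0]],
])

```text
time: 5.75
ee_pos: [0.3912, 0.0177, 0.0012]
tcp_rot: [-90.0, -0.0, 39.9]
wrist_force: [0.3, -0.3, 0.4]
opening: 0.075
```

```bash
python3 - <<'E'
from h import *
o=get_obs(); t=o["ee_pos"]; ex,ez=frame(o); P=np.vstack([pts() for _ in range(3)]); r=P[:,:2]-t[:2]; w=r@ex; l=r@ez
v,k=valve(P,np.array([.482,.028])); print("valve",v,k,"rel w,l",(v-t[:2])@ex,(v-t[:2])@ez,t)
m=(P[:,2]>t[2]+.07)&(P[:,2]<t[2]+.115)&(abs(w)<.03)
for a in range(-72,72,8):
    k=m&(l*1e3>a)&(l*1e3<a+8)
    if k.sum()>3: print(a,k.sum(),(1e3*np.percentile(w[k],[2,50,98])).round())
m=(P[:,2]>t[2]+.012)&(P[:,2]<t[2]+.04)&(abs(w)<.025)
for a in range(-60,-34,3):
    k=m&(l*1e3>a)&(l*1e3<a+3)
    if k.sum()>3: print("finger",a,k.sum(),(1e3*np.percentile(w[k],[2,50,98])).round())
c=camera("side"); cv2.imwrite("pics/t2.png",cv2.resize(c["color"][90:270,180:400],None,fx=3.4,fy=3.3,interpolation=cv2.INTER_CUBIC))
E
```

```text
valve [0.48185289 0.02824499] 504 rel w,l 0.07624933179505063 -0.050110496509257994 [0.39121812 0.01773968 0.00119052]
-72 165 [-10.  11.  15.]
-64 138 [-11.  11.  15.]
-56 58 [-4.  5. 13.]
-48 26 [-6.  0.  5.]
-40 9 [ 0. 15. 17.]
-32 80 [ 7. 16. 19.]
-24 80 [ 9. 16. 20.]
-16 101 [ 9. 17. 21.]
-8 91 [ 9. 12. 20.]
0 63 [10. 11. 22.]
8 85 [10. 18. 22.]
16 157 [10. 16. 20.]
24 215 [-1. 12. 19.]
32 218 [-8. 10. 18.]
40 128 [-8.  4. 14.]
48 138 [-9.  4. 14.]
56 244 [-11.  11.  15.]
64 441 [-11.   2.  13.]
finger -45 5 [10. 11. 11.]
finger -42 5 [-6.  9. 12.]
finger -39 125 [-11.  -1.  11.]
finger -36 61 [-10.   2.  11.]
```

View pics/t2.png

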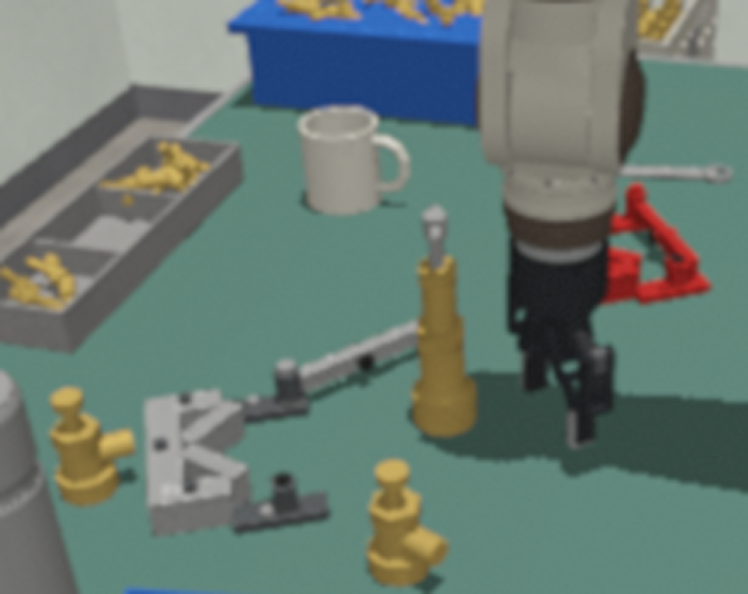

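The gripper stands clear behind the valve, foot to finger about 39 mm, with the path free. The valve sits at 50 mm along the finger direction. Now I approach and push slowly.

Emit:
move_arm([
  [[0.01,0,-0.001,0],[0.02,0,-0.002,0],[0.03,0,-0.002,0],[0.035,0,-0.002,0],[0.038,0,-0.002,0]],
])

```text
time: 6.6
ee_pos: [0.4222, 0.0402, 0.0011]
tcp_rot: [-90.0, 0.0, 40.0]
wrist_force: [0.8, -0.5, 0.6]
opening: 0.0751
```

Emit:
move_arm([
  [[0.002,0,0,0],[0.004,0,0,0],[0.007,0,0,0],[0.01,0,0,0],[0.013,0,0,0]],
])

```text
time: 7.1
ee_pos: [0.4317, 0.0481, 0.0012]
tcp_rot: [-90.0, 0.0, 39.9]
wrist_force: [-2.4, -2.1, -0.6]
opening: 0.075
```

```bash
cat > look.py <<'E'
import sys
from h import *
o=get_obs(); t=o["ee_pos"]; ex,ez=frame(o); P=np.vstack([pts() for _ in range(2)])
g=t[:2]+.037*ex-.048*ez if len(sys.argv)<2 else np.array([float(a) for a in sys.argv[1:3]])
v,k=valve(P,g); m=(np.hypot(*(P[:,:2]-v).T)<.03)&(P[:,2]>.178)
print("t",o["time"],"tcp",t.round(4),"yaw",o["tcp_rot"][2].round(2),"valve",v.round(4),k,"own mm",(own(v)*1e3).round(1),"rel w,l",((v-t[:2])@ex).round(4),((v-t[:2])@ez).round(4),"top own",(own(P[m]).mean(0)*1e3).round(1),"zmax",P[m][:,2].max().round(3))
E
python3 look.py
```

```text
t 7.1 tcp [0.4317 0.0481 0.0012] yaw 39.93 valve [0.4908 0.0343] 359 own mm [-152.6  -23.6] rel w,l 0.0365 -0.0485 top own [-161.3  -17.1] zmax 0.473
```

It slides: 3 N, valve in full contact at the finger side, moved about 11 mm.

Emit:
move_arm([
  [[0.004,0,0,0],[0.008,0,0,0],[0.012,0,0,0],[0.016,0,0,0],[0.02,0,0,0]],
])

```text
time: 7.8
ee_pos: [0.4474, 0.0612, 0.0013]
tcp_rot: [-90.0, 0.0, 39.9]
wrist_force: [-3.1, -1.5, 0.6]
opening: 0.075
```

Emit:
move_arm([
  [[0.004,0,0,0],[0.008,0,0,0],[0.012,0,0,0],[0.016,0,0,0],[0.02,0,0,0]],
])

```text
time: 8.3
ee_pos: [0.4627, 0.074, 0.0013]
tcp_rot: [-90.0, 0.0, 39.9]
wrist_force: [-2.9, -1.4, 0.4]
opening: 0.0753
```

```bash
python3 look.py
```

```text
t 8.3 tcp [0.4627 0.074  0.0013] yaw 39.95 valve [0.5242 0.0524] 348 own mm [-114.6  -24.3] rel w,l 0.0333 -0.0561 top own [-122.7  -14.7] zmax 0.477
```

The valve has drifted to the finger's outer edge (l = -56 against an edge at about -52). I'll back off, open fully so I can push at the middle of the finger face, and re-measure.

Emit:
move_arm([
  [[-0.008,0,0,0],[-0.02,0,0,0],[-0.025,0,0,0],[-0.025,0,0,0]],
], claw=0.0854)

```text
time: 8.9
ee_pos: [0.4427, 0.0571, 0.0014]
tcp_rot: [-90.0, -0.0, 39.9]
wrist_force: [0.2, -0.7, 0.4]
opening: 0.0851
```

```bash
python3 look.py .525 .053; python3 - <<'E'
from h import *
o=get_obs(); t=o["ee_pos"]; ex,ez=frame(o); P=np.vstack([pts() for _ in range(2)]); r=P[:,:2]-t[:2]; w=r@ex; l=r@ez
m=(P[:,2]>t[2]+.012)&(P[:,2]<t[2]+.04)&(abs(w)<.025)&(abs(l)<.08)
for s in(-1,1):
  k=m&(l*s>.03); print(s,k.sum(),(1e3*np.percentile(l[k],[2,98])).round(1),(1e3*np.percentile(w[k],[2,98])).round(1))
c=camera("wrist"); cv2.imwrite("pics/w2.png",c["color"])
E
```

```text
t 8.9 tcp [0.4427 0.0571 0.0014] yaw 39.89 valve [0.5248 0.0526] 344 own mm [-114.   -24.5] rel w,l 0.0601 -0.0561 top own [-124.3  -16.6] zmax 0.433
-1 127 [-47.9 -38. ] [-10.1  11.3]
1 198 [41.5 59.3] [-7.3 12.4]
```

View pics/w2.png

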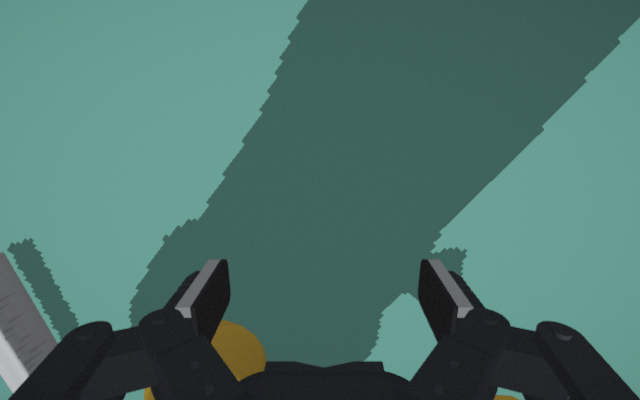

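The wrist view shows each finger as a thin wide pad (235,270) on a narrower back, so the flat part is only near the pad. I'll aim for contact at l ≈ -46.

Emit:
move_arm([
  [[0.0,0,-0.006,-2.1],[0.001,0,-0.0143,-4.2],[0.008,0,-0.0143,-4.2],[0.014,0,-0.0143,-4.2],[0.018,0,-0.014,-4.2]],
])

```text
time: 9.85
ee_pos: [0.4664, 0.0592, 0.0012]
tcp_rot: [-90.0, 0.0, 44.1]
wrist_force: [-3.4, -1.6, 2.0]
opening: 0.0853
```

Emit:
move_arm([
  [[0.002,0,0,0],[0.005,0,0,0],[0.008,0,0,0],[0.012,0,0,0],[0.016,0,0,0]],
])

```text
time: 10.35
ee_pos: [0.4776, 0.0698, 0.0011]
tcp_rot: [-90.0, 0.0, 44.1]
wrist_force: [-3.5, -1.8, -0.8]
opening: 0.085
```

```bash
python3 look.py
```

```text
t 10.35 tcp [0.4776 0.0698 0.0011] yaw 44.13 valve [0.5367 0.0625] 370 own mm [-98.7 -21.7] rel w,l 0.0373 -0.0464 top own [-108.2  -16.1] zmax 0.473
```

Emit:
move_arm([
  [[0.004,0,0,0],[0.008,0,0,0],[0.012,0,0,0],[0.016,0,0,0],[0.02,0,0,0]],
])

```text
time: 11.05
ee_pos: [0.4922, 0.0838, 0.0014]
tcp_rot: [-90.0, 0.0, 44.1]
wrist_force: [-3.9, -2.7, 2.2]
opening: 0.0856
```

```bash
python3 look.py
```

```text
t 11.05 tcp [0.4922 0.0838 0.0014] yaw 44.14 valve [0.5517 0.0762] 375 own mm [-79.  -17.1] rel w,l 0.0374 -0.0469 top own [-88.6 -11.6] zmax 0.474
```

Emit:
move_arm([
  [[0.004,0,0,0],[0.008,0,0,0],[0.012,0,0,0],[0.016,0,0,0],[0.02,0,0,0]],
])

```text
time: 11.75
ee_pos: [0.5064, 0.0978, 0.0012]
tcp_rot: [-90.0, 0.0, 44.1]
wrist_force: [-2.9, -3.6, 2.0]
opening: 0.0855
```

```bash
python3 look.py; python3 - <<'E'
from h import *
P=pts(); m=(np.hypot(P[:,0]-.46,P[:,1]-.205)<.06)&(P[:,2]>.008)&(P[:,2]<.1); U=own(P[m])*1e3
for a in(.008,.06): k=(P[m][:,2]>a)&(P[m][:,2]<a+.03); print("short_b",np.percentile(U[k],[1,50,99],axis=0).round().tolist())
E
```

```text
t 11.75 tcp [0.5064 0.0978 0.0012] yaw 44.14 valve [0.5662 0.0897] 378 own mm [-59.7 -12.5] rel w,l 0.0373 -0.0474 top own [-69.2  -7. ] zmax 0.475
short_b [[-124.0, 117.0], [-88.0, 153.0], [-74.0, 175.0]]
short_b [[-135.0, 84.0], [-100.0, 135.0], [-82.0, 154.0]]
```

Emit:
move_arm([
  [[0.004,0,0,0],[0.008,0,0,0],[0.012,0,0,0],[0.016,0,0,0],[0.02,0,0,0]],
])

```text
time: 12.55
ee_pos: [0.5208, 0.1116, 0.0013]
tcp_rot: [-90.0, 0.0, 44.1]
wrist_force: [-4.8, -3.5, 3.8]
opening: 0.0855
```

Emit:
move_arm([
  [[0.004,0,0,0],[0.008,0,0,0],[0.012,0,0,0],[0.016,0,0,0],[0.02,0,0,0]],
])

```text
time: 13.05
ee_pos: [0.5352, 0.1256, 0.0013]
tcp_rot: [-90.0, 0.0, 44.1]
wrist_force: [-4.1, -3.3, 2.5]
opening: 0.0856
```

```bash
python3 look.py
```

```text
t 13.05 tcp [0.5352 0.1256 0.0013] yaw 44.14 valve [0.5949 0.1175] 362 own mm [-21.   -2.5] rel w,l 0.0372 -0.0474 top own [-30.1   3.1] zmax 0.475
```

Emit:
move_arm([
  [[-0.005,0,0.0,0],[-0.003,0,0.002,4.8],[0.001,0,0.0048,9.6],[0.004,0,0.0048,9.6],[0.007,0,0.0048,9.6]],
])

```text
time: 13.75
ee_pos: [0.5367, 0.1338, 0.0014]
tcp_rot: [-90.0, -0.0, 34.7]
wrist_force: [-0.3, -1.0, -0.3]
opening: 0.0856
```

```bash
python3 look.py .595 .1175
```

```text
t 13.75 tcp [0.5367 0.1338 0.0014] yaw 34.69 valve [0.595  0.1177] 353 own mm [-20.9  -2.4] rel w,l 0.0387 -0.0464 top own [-27.    5.5] zmax 0.48
```

Now the last ~21 mm, slowly, watching the force.

Emit:
move_arm([
  [[0.003,0,0,0],[0.006,0,0,0],[0.009,0,0,0],[0.012,0,0,0],[0.015,0,0,0]],
])

```text
time: 14.45
ee_pos: [0.5491, 0.1422, 0.0012]
tcp_rot: [-90.0, 0.0, 34.5]
wrist_force: [-2.7, -2.0, 1.3]
opening: 0.0854
```

```bash
python3 look.py
```

```text
t 14.45 tcp [0.5491 0.1422 0.0012] yaw 34.54 valve [0.6067 0.1247] 308 own mm [-7.2 -2. ] rel w,l 0.0375 -0.0471 top own [-12.3   6.2] zmax 0.479
```

Emit:
move_arm([
  [[0.001,0,0,0],[0.002,0,0,0],[0.003,0,0,0],[0.004,0,0,0],[0.005,0,0,0]],
])

```text
time: 15.15
ee_pos: [0.5531, 0.145, 0.0013]
tcp_rot: [-90.0, 0.0, 34.5]
wrist_force: [-3.4, -2.7, 1.1]
opening: 0.0854
```

Emit:
move_arm([
  [[0.001,0,0,0],[0.002,0,0,0],[0.003,0,0,0],[0.003,0,0,0]],
])

```text
time: 15.55
ee_pos: [0.5551, 0.1464, 0.0012]
tcp_rot: [-90.0, 0.1, 34.5]
wrist_force: [-6.9, -4.0, 4.6]
opening: 0.0857
```

```bash
python3 look.py
```

```text
t 15.55 tcp [0.5551 0.1464 0.0012] yaw 34.52 valve [0.612 0.129] 168 own mm [-0.5 -0.9] rel w,l 0.037 -0.0466 top own [-5.1  7.1] zmax 0.48
```

Emit:
move_arm([
  [[0.001,0,0,0],[0.001,0,0,0],[0.001,0,0,0]],
])

```text
time: 16.05
ee_pos: [0.5551, 0.1465, 0.0012]
tcp_rot: [-90.0, 0.2, 34.5]
wrist_force: [-11.6, -6.6, 6.8]
opening: 0.0854
```

Emit:
move_arm([
  [[0.001,0,0,0],[0.001,0,0,0],[0.001,0,0,0]],
])

```text
time: 16.35
ee_pos: [0.5552, 0.1465, 0.0012]
tcp_rot: [-90.0, 0.3, 34.5]
wrist_force: [-15.2, -8.7, 8.9]
opening: 0.0851
```

The TCP stopped dead while the force rose from 8 to 17.5 N, and its direction of 29.8° is the nest axis, so the valve is home against both faces. I'll back off, lift and look.

Emit:
move_arm([
  [[-0.004,0,0,0],[-0.012,0,0,0],[-0.02,0,0,0],[-0.027,0,0,0],[-0.03,-0.01,0,0]],
])

```text
time: 16.85
ee_pos: [0.5311, 0.1303, 0.0105]
tcp_rot: [-90.0, 0.1, 34.5]
wrist_force: [0.0, -0.1, 0.1]
opening: 0.0856
```

Emit:
move_arm([
  [[0,-0.04,0,0],[0,-0.08,0,0],[0,-0.12,0,0],[0,-0.16,0,0],[0,-0.2,0,0]],
])

```text
time: 17.35
ee_pos: [0.5322, 0.1308, 0.2141]
tcp_rot: [-90.0, -0.1, 34.5]
wrist_force: [0.5, 0.0, -1.2]
opening: 0.0852
```

Emit:
move_arm([
  [[0,-0.03,-0.02,5],[0,-0.03,-0.05,5],[0,-0.03,-0.08,5],[0,-0.03,-0.12,5],[0,-0.03,-0.16,5]],
], claw=0)

```text
time: 17.85
ee_pos: [0.6238, -0.0019, 0.2425]
tcp_rot: [-90.0, -0.1, 29.6]
wrist_force: [1.5, -0.3, -0.7]
opening: 0.0122
```

```bash
python3 look.py .612 .13; python3 - <<'E'
from h import *
c=camera("scene"); d=camera("side")
A=cv2.resize(c["color"][190:330,280:430],(400,373),interpolation=cv2.INTER_CUBIC);B=cv2.resize(d["color"][140:270,180:320],(400,373),interpolation=cv2.INTER_CUBIC)
cv2.imwrite("pics/seat.png",np.hstack([A,B]))
P=np.vstack([pts(),pts()]); U=own(P)*1e3
m=(P[:,2]>.018)&(P[:,2]<.036)&(U[:,0]<-60)&(U[:,0]>-190)&(U[:,1]<-70)&(U[:,1]>-160)
q=U[m]; vx,vy,x0,y0=cv2.fitLine(q.astype(np.float32),cv2.DIST_HUBER,0,1,.01).ravel(); print("arm",m.sum(),vx,vy,x0,y0,"ang",np.degrees(np.arctan2(-vx,vy)),q.min(0),q.max(0))
o=get_obs(); t=o["ee_pos"]; ex,ez=frame(o); g=world(-.115,-.162)-t[:2]; print("tool own",own(t)*1e3,"to start x,z",g@ex,g@ez)
E
```

```text
t 17.85 tcp [ 0.6238 -0.0019  0.2425] yaw 29.59 valve [0.6121 0.1289] 177 own mm [-0.5 -1. ] rel w,l 0.0544 0.1196 top own [1.  0.3] zmax 0.194
arm 931 0.91101515 0.41237292 -112.295105 -97.12534 ang -65.64602 [-170.28002527 -129.06946334] [-60.09151868 -70.43579055]
tool own [ -54.53048822 -118.56951998] to start x,z -0.060554349274136464 -0.04331211417080805
```

View pics/seat.png

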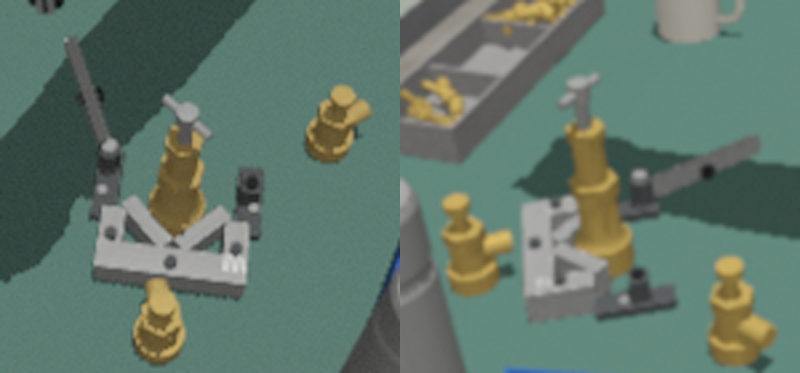

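The valve stands upright in the V (scene crop, about (180,215)) against both faces, at own (-0.5, -1.0) mm. The arm is still open at 114°. Next I go behind its outer side with the fingers closed.

Emit:
move_arm([
  [[-0.03,0,-0.022,0],[-0.0605,0.02,-0.0433,0],[-0.0605,0.06,-0.0433,0],[-0.0605,0.1,-0.0433,0],[-0.0605,0.14,-0.0433,0]],
])

```text
time: 18.85
ee_pos: [0.5917, -0.0682, 0.1005]
tcp_rot: [-90.0, -0.1, 29.6]
wrist_force: [0.7, -0.2, -0.5]
opening: -0.0003
```

Emit:
move_arm([
  [[0,0.04,0,0],[0,0.07,0,0],[0,0.084,0,0],[0,0.084,0,0]],
])

```text
time: 19.25
ee_pos: [0.5908, -0.0679, 0.0158]
tcp_rot: [-89.9, 0.1, 29.6]
wrist_force: [-0.3, 1.2, 1.3]
opening: 0.0
```

```bash
python3 - <<'E'
from h import *
o=get_obs(); t=own(o["ee_pos"])*1e3; print(o["ee_pos"],t,o["tcp_rot"],o["opening"])
for f in (114,105,95,85,75,65,55,45,35,25,15,8,3,0):
    a=np.radians(f); R=108;d=23
    p=np.array([-42,-68])+R*np.array([-np.sin(a),np.cos(a)])+d*np.array([-np.cos(a),-np.sin(a)]); print(f,p.round(1),(p-t).round(1))
E
```

```text
[ 0.59082384 -0.06788627  0.01580586] [-115.87465274 -161.80380692] [-89.90105022   0.13162367  29.57798791] 9.71731238335537e-06
114 [-131.3 -132.9] [-15.4  28.9]
105 [-140.4 -118.2] [-24.5  43.6]
95 [-147.6 -100.3] [-31.7  61.5]
85 [-151.6  -81.5] [-35.7  80.3]
75 [-152.3  -62.3] [-36.4  99.5]
65 [-149.6  -43.2] [-33.7 118.6]
55 [-143.7  -24.9] [-27.8 136.9]
45 [-134.6   -7.9] [-18.8 153.9]
35 [-122.8    7.3] [ -6.9 169.1]
25 [-108.5   20.2] [  7.4 182. ]
15 [-92.2  30.4] [ 23.7 192.2]
8 [-79.8  35.7] [ 36.1 197.6]
3 [-70.6  38.6] [ 45.3 200.5]
0 [-65.  40.] [ 50.9 201.8]
```

Emit:
move_arm([
  [[-0.008,0,0.015,0],[-0.0154,0,0.029,0],[-0.02,0,0.036,0],[-0.0245,0,0.0436,0],[-0.0285,0,0.0525,0]],
])

```text
time: 19.75
ee_pos: [0.5417, -0.0367, 0.0184]
tcp_rot: [-90.1, -0.1, 29.5]
wrist_force: [1.6, 0.5, 1.1]
opening: 0.0002
```

Emit:
move_arm([
  [[-0.0032,0,0.009,0],[-0.0055,0,0.0185,0],[-0.0072,0,0.0278,0],[-0.0078,0,0.0372,0],[-0.0079,0,0.047,0]],
])

```text
time: 20.25
ee_pos: [0.5108, 0.0008, 0.0172]
tcp_rot: [-90.0, 0.0, 29.5]
wrist_force: [0.6, -0.3, -0.2]
opening: 0.0004
```

```bash
cat > gate.py <<'E'
from h import *
o=get_obs(); t=own(o["ee_pos"])*1e3; P=np.vstack([pts(),pts()]); U=own(P)*1e3; r=U-[-42,-68]; R=np.hypot(*r.T); a=np.degrees(np.arctan2(-r[:,0],r[:,1]))
m=(P[:,2]>.02)&(P[:,2]<.037)&(R>45)&(R<140)&(np.hypot(*U.T)>30)&(np.hypot(*(U-t).T)>24)&(U[:,0]<-20)
h,b=np.histogram(a[m],np.arange(-10,140,3)); i=h.argmax(); k=m&(abs(a-b[i]-1.5)<8); print("tool own",t.round(1),"z",o["ee_pos"][2].round(4),"gate deg",np.median(a[k]).round(1),k.sum(),"Rmax",R[k].max().round(),"valve",(own(valve(P,O)[0])*1e3).round(1),o["wrist_force"].round(1))
E
python3 gate.py
```

```text
tool own [-151.7  -62.6] z 0.0172 gate deg 72.4 606 Rmax 137.0 valve [-0.3 -0.8] [ 0.6 -0.3 -0.2]
```

Emit:
move_arm([
  [[0.001,0,0.0095,0],[0.0027,0,0.0191,0],[0.0053,0,0.0283,0],[0.0086,0,0.0374,0],[0.0177,0,0.0544,0]],
])

```text
time: 20.95
ee_pos: [0.4996, 0.0567, 0.0173]
tcp_rot: [-90.0, 0.0, 29.5]
wrist_force: [0.2, -0.6, 0.2]
opening: 0.0002
```

Emit:
move_arm([
  [[0.0057,0,0.0078,0],[0.0118,0,0.0152,0],[0.0188,0,0.022,0],[0.0261,0,0.0281,0],[0.0341,0,0.0335,0]],
])

```text
time: 21.45
ee_pos: [0.5132, 0.1028, 0.0172]
tcp_rot: [-90.0, 0.0, 29.5]
wrist_force: [0.5, -0.5, 0.1]
opening: -0.0001
```

```bash
python3 gate.py
```

```text
tool own [-99.3  25. ] z 0.0172 gate deg 18.6 444 Rmax 139.0 valve [-0.4 -0.8] [ 0.5 -0.5  0.1]
```

Emit:
move_arm([
  [[0.007,0,0.004,0],[0.0135,0,0.0075,0],[0.0195,0,0.01,0],[0.025,0,0.012,0],[0.03,0,0.0135,0]],
])

```text
time: 22.15
ee_pos: [0.5328, 0.1292, 0.0172]
tcp_rot: [-90.0, 0.0, 29.6]
wrist_force: [-1.0, -0.5, 0.9]
opening: 0.0001
```

Emit:
move_arm([
  [[0.002,0,0.0005,0],[0.004,0,0.001,0],[0.006,0,0.001,0],[0.008,0,0.001,0],[0.009,0,0.001,0]],
])

```text
time: 22.65
ee_pos: [0.5398, 0.1341, 0.0173]
tcp_rot: [-90.0, 0.0, 29.5]
wrist_force: [-0.4, 0.6, -1.1]
opening: -0.0001
```

```bash
python3 gate.py
```

```text
tool own [-60.8  39.1] z 0.0173 gate deg -1.9 403 Rmax 140.0 valve [-0.1 -0.7] [-0.4  0.6 -1.1]
```

Emit:
move_arm([
  [[0.0005,0,0,0],[0.001,0,0,0],[0.0015,0,0,0],[0.002,0,0,0],[0.002,0,0,0]],
])

```text
time: 23.35
ee_pos: [0.5413, 0.1349, 0.0173]
tcp_rot: [-90.0, 0.0, 29.5]
wrist_force: [-1.9, -0.4, 1.4]
opening: 0.0001
```

Emit:
move_arm([
  [[0.0005,0,0,0],[0.001,0,0,0],[0.0015,0,0,0],[0.0015,0,0,0]],
])

```text
time: 23.75
ee_pos: [0.5415, 0.135, 0.0172]
tcp_rot: [-90.0, 0.2, 29.5]
wrist_force: [-8.3, -4.4, 5.9]
opening: 0.0002
```

The gate is at its stop: the TCP stalled and the force rose to 9 N. I'll retract and check.

Emit:
move_arm([
  [[-0.003,0,0,0],[-0.015,0,0,0],[-0.03,0,0,0],[-0.04,-0.03,0,0],[-0.04,-0.07,0,0]],
])

```text
time: 24.25
ee_pos: [0.5053, 0.1151, 0.0862]
tcp_rot: [-89.9, 0.2, 29.5]
wrist_force: [1.3, 0.5, 1.3]
opening: 0.0001
```

Emit:
move_arm([
  [[0,-0.045,0,0],[0,-0.09,0,0],[-0.03,-0.13,0,0],[-0.07,-0.15,0,0],[-0.07,-0.15,0,0]],
])

```text
time: 24.75
ee_pos: [0.4453, 0.0803, 0.2417]
tcp_rot: [-90.1, -0.3, 29.5]
wrist_force: [1.2, 0.5, -0.1]
opening: 0.0
```

```bash
python3 gate.py; python3 - <<'E'
from h import *
c=camera("scene"); d=camera("side")
A=cv2.resize(c["color"][170:330,280:450],(400,376),interpolation=cv2.INTER_CUBIC);B=cv2.resize(d["color"][140:290,160:320],(400,376),interpolation=cv2.INTER_CUBIC)
cv2.imwrite("pics/end.png",np.hstack([A,B]))
P=np.vstack([cloud(x).reshape(-1,3) for x in(c,d)]); U=own(P)*1e3
m=(P[:,2]>.029)&(P[:,2]<.037)&(U[:,0]<-30)&(U[:,0]>-60)&(U[:,1]>-50)&(U[:,1]<50)
for a in range(-50,50,20): k=m&(U[:,1]>a)&(U[:,1]<a+20); print("arm top y",a,k.sum(),"x mid",((np.percentile(U[k,0],3)+np.percentile(U[k,0],97))/2).round(1))
Q=np.load("scene0.npz"); D=cv2.absdiff(c["color"],Q["color"]).max(2)
P0=cloud(dict(Q)); P1=cloud(c); 
for n,x,y in(("short_b",.455,.205),("short_a",.73,.19)):
    for p in(P0,P1):
        k=(np.hypot(p[...,0]-x,p[...,1]-y)<.055)&(p[...,2]>.05)&(p[...,2]<.1); print(n,k.sum(),p[k].mean(0).round(4))
E
```

```text
tool own [-169.6   38.8] z 0.2417 gate deg -1.5 593 Rmax 140.0 valve [-0.4 -1. ] [ 1.2  0.5 -0.1]
arm top y -50 55 x mid -42.2
arm top y -30 34 x mid -42.5
arm top y -10 29 x mid -41.4
arm top y 10 50 x mid -41.7
arm top y 30 60 x mid -41.2
short_b 181 [0.4656 0.2035 0.0699]
short_b 182 [0.4657 0.2036 0.0698]
short_a 213 [0.7221 0.1838 0.0707]
short_a 207 [0.7221 0.1838 0.0709]
```

View pics/end.png

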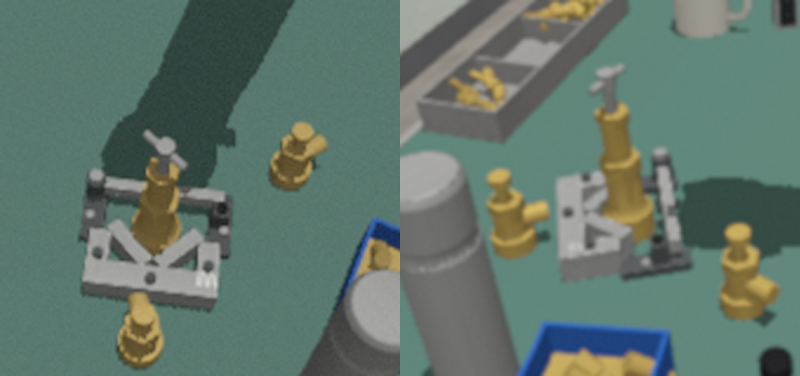

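The arm lies across the mouth at x = -42 mm along its whole length. The valve is upright and seated, and both short valves are unmoved. Handing in.

```bash
python3 -c "from workcell import *; print(job_done())"
```

```text
the job is handed in; nothing more can be done
None
```

The valve is in the leak-test nest, upright and home, with the swing arm shut behind it. I handed the job in at about 25 s, with the hand well clear and touching nothing.

**Pushing the valve:** I slid it along standing, pushing its foot with the side face of one open finger, at about 3 to 6 N. Partway in it drifted to the finger's edge, so I backed off, re-centred and pushed again. At the end the tool stopped moving while the force rose to 17.5 N along the nest axis, which means it was pressing on both faces of the V-block.

**Shutting the arm:** I swung it shut with the closed fingertips until it met its stop at about 9 N.

**Last checks:**
- **Valve:** it stands upright at (-0.4, -1.0) mm from the nest origin, within the 2 mm calibration.
- **Swing arm:** its middle line lies at own x of about -42 mm along its whole length, so it is shut. The rougher point-cloud angle read -1.5°; I put that down to measurement bias.
- **Other things:** the two short valves moved 0.1 mm or less. I did not re-measure the other bystanders, but the gripper never went near them.

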